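# Wind the large kitchen timer

### The arm

A 6-joint arm with a two-finger parallel gripper is mounted at the origin on a cart in front of the work surface, level with it; the furniture and walls round the work are solid. World frame = base frame: x ahead of the robot, y to its left, z up, the work surface at z = 0. Lengths are in m, angles in degrees, forces in N, time in s.
With the tool pointing down it reaches from about 0.35 to 0.875 m from the base axis. Payload 4.2 kg.
Tool frame: the origin (TCP) lies on the front face of the gripper's body, between the roots of the fingers; the fingertips stand 70 mm ahead of it and the grasp point (between the pads) lies 51 mm ahead of it (r.nose_length is the distance from the TCP to the fingertips, in m); z points along the fingers, y is the direction in which the jaws open and shut (so a half turn about z gives the same grasp; the last joint's range is limited). The gripper opens to 87 mm and grips with 3 to 60 N. Pads are 19 mm wide; open, the fingers measure 117 mm over their backs; the gripper's body (75 mm by 190 mm) begins 51 mm behind the grasp point.
Start: joints at [82.884, 22.042, 0.453, 0, -68.411, -14.817], TCP at [0.233, 0.58, 0.292] pointing down, gripper open.
Joint ranges: [-179.83, 179.83], [-69.29, 118.12], [-61.27, 80.66], [-181.25, 117.63], [-171.15, -9.14], [-177.46, 177.46]. Speed limits (degrees/s): [159.86, 159.86, 180, 180, 180, 180].

### API

Orientations are given as a 3x3 rotation matrix whose columns are the frame's x, y, z axes.
In Python, from station import telemetry, capture, order, r gives the robot as it stands.
- The arm moves only by the tool drive_tool, never from a script. Its argument "series" is a list of rows, each a list of 4 numbers: the shift along the tool's x, y, z as a fraction of full scale, then the turn about the tool's z as a fraction of full scale. In form: [[dx, dy, dz, turn], ...]. A call has 1 to 10 rows; each row is the pose to reach, as a shift and turn from the pose commanded when the call began, along the tool's axes at that moment; what a row does not reach only later rows make up. Full scale, the value 1, is 0.12 m for a shift and 2 rad for a turn. A row lasts 1/8 s, in which the tool goes at most 62.5 mm and 10.7 degrees, less where a joint would pass 70% of its speed; a pose out of reach is approached as far as the arm can. A call with a number of a shift or a turn outside -1 to 1 is refused whole. A call with a gripper value outside its range is refused whole. "fingers" is the finger opening in mm, from 0 to 87, set as the call begins (left out, the last holds). The fingers move at their own pace and stop on an object; the grip force is fixed at half the most. Time passes only in rows, so rows that repeat a pose let the fingers close. It gives the time, the measured TCP pose, the force and the opening at its end, in the units of the state.
- telemetry.sense(): the state, without advancing time (a new reading comes with each control period).
- capture(name): name is "scene" or "top" or "wrist"; returns a dict with "color" (384x512x3 uint8, blue, green, red), "fx", "fy", "cx", "cy" (pixels), "eye" and "attitude" of the camera in the world; the wrist camera has in their place "mount" (4x4, takes a point from camera to tool coordinates, whose origin is the TCP and whose axes are the flange's). Camera axes: x right, y up, looking along -z (the intrinsics and any distortion apply to the point x, -y, -z); pixel columns grow to the right and rows downward; lengths in m; the calibration is good to about 2 mm. A picture is of the moment at which its call begins: read the wrist's pose just before it. There is no depth.
- order.finish_job(): hands the job in, once; it reports no verdict.
The state is a dict: "time_s": time; "joints": joint angles; "joint_velocities": joint speeds; "effort": joint torques, N m; "tcp_pos": TCP position; "ee_rot": TCP orientation; "wrist_force": force on the tool from outside, world axes, zero at the start; "moment": the same for the moment, N m; "gripper_width": opening from 0.0 (shut) to 1.0 (fully open).
Only numpy, scipy, OpenCV 4.12 (cv2) and the standard library are available. Lean on these libraries where they do the work, as an engineer would, in place of code of your own. Each camera call takes 0.05 s, during which the arm holds its last target. There are 200 camera calls.

### The job

Wind up the larger of the two clockwork kitchen timers: turn the key on its top clockwise, a part turn at a time, letting go and taking a fresh hold of the key between turns, until its hand has gone all the way round to the stud that marks fully wound. Then let go of it. Leave the smaller timer unwound.

Things in the scene. Friction and masses are not known exactly. Their poses are not given: they have to be found in the camera images.
- timer_large: The large timer, stuck fast to the worktop: a round steel drum, 100 mm across and 50 mm high, white dial on top, black rubber foot 108 mm across. Origin at the centre of its underside, z up. A black hand turns with the key just above the dial; two small steel studs on the dial (6 mm high) mark run down (about +x of this frame) and fully wound (about 140 degrees clockwise from it)
- key_large_grip (a point): Middle of the large timer's key: on its vertical axis, half-way up the wings, 82 mm above the worktop. The steel wing key is an upright flat plate of two round lobes, 48 mm long, 9 mm thick, 24 mm high (70 to 94 mm above the worktop). The frame turns with the key: x along its length (the way the hand points), y across its thickness, z up
- key_large (a joint): Turn of the large timer's key in rad: 0 = run down (the hand at the first stud), grows as the key is turned clockwise seen from above, 2.4 = fully wound, a hard stop (the hand at the second stud). It starts between 0 and 0.4. A weak spring resists the winding, but the click inside holds the key wherever it is let go; turning needs 0.10 to 0.15 N m
- key_small_grip (a point): The middle of the wing key of the small timer, to be left alone: same build and heights, but a drum of 68 mm diameter (foot 76 mm) and a key 36 mm long
- key_small (a joint): Turn of the small timer's key in rad, the same way; it starts between 0 and 0.2 and shall stay nearly there
Not all that is in view belongs to the job. Leave any yellow look-alike of the part that bears key_small_grip alone.

How it is judged:
By the outcome, as a careful person would: the job done as asked, in the order asked, and still so for the second after the job is handed in, with the robot touching nothing.
It also fails if it takes over 45 s, if anything falls off the work surface, if the arm or the gripper's body presses on something with over 40 N, if the wrist force passes 120 N, or if a joint passes its speed limit or range.

## Working session

There is one attempt and no reset: what is moved stays moved. The work goes in short steps, Python scripts to look and compute and a tool call to move; the robot and the scene stay as the last step left them, time stands still between calls to the robot, and variables do not carry over. Pictures are saved under pics/ and viewed, about 8 in all and at most 12, crops included, and the job is handed in when it is done.

Besides the shell and the picture viewer there is one more tool, called after "Emit:" as a command line: name --pt "numbers of a row" for each row, then --argument value for the rest. drive_tool: Moves the arm, as the interface text tells. Shift numbers are shares of 0.12 m and turn numbers shares of 2 rad, none past 1 either way. Its arguments: {"type":"object","properties":{"series":{"type":"array","items":{"type":"array","items":{"type":"number","minimum":-1,"maximum":1}}},"fingers":{"type":"number"}},"required":["series"]}

```bash
mkdir -p pics; cat > h.py <<'E'
from station import telemetry, capture, order, r
import numpy as np, cv2
def ray(c,u,v,z):
    d=np.array([(u-c["cx"])/c["fx"],-(v-c["cy"])/c["fy"],-1.0])
    A=np.array(c["attitude"]); e=np.array(c["eye"]); d=A@d
    return e+d*(z-e[2])/d[2]
def proj(c,p):
    q=np.array(c["attitude"]).T@(np.array(p)-np.array(c["eye"]))
    return c["cx"]+c["fx"]*q[0]/-q[2], c["cy"]-c["fy"]*q[1]/-q[2]
def wristcam(c,s):
    M=np.array(c["mount"]);R=np.array(s["ee_rot"]);c["attitude"]=R@M[:3,:3];c["eye"]=R@M[:3,3]+np.array(s["tcp_pos"]);return c
E
python3 - <<'E'
from h import *
s=telemetry.sense();print(s)
t=capture("top");w=capture("scene")
print({k:v for k,v in t.items() if k!="color"},w["eye"],w["attitude"])
cv2.imwrite("pics/a.png",np.hstack([t["color"][:,:],]));cv2.imwrite("pics/b.png",w["color"])
E
```

```text
{'time_s': 0.0, 'joints': array([ 8.28840435e+01,  2.20914326e+01,  3.80068156e-01, -2.89743549e-02,
       -6.84138619e+01, -1.48150997e+01]), 'joint_velocities': array([-0.0941923 ,  0.07602819,  0.02347725, -0.12565064,  0.0309691 ,
        0.05608499]), 'effort': array([-1.27222818e-03, -3.90665710e+01,  1.87405586e+01,  4.21986446e+00,
        1.10016443e-02, -1.97013646e-04]), 'tcp_pos': array([0.23325368, 0.57934813, 0.2911544 ]), 'ee_rot': array([[ 9.27564290e-01, -3.73662876e-01, -7.37352198e-04],
       [-3.73663589e-01, -9.27561895e-01, -2.11048024e-03],
       [ 1.04668314e-04,  2.23312777e-03, -9.99997501e-01]]), 'wrist_force': array([-0.21014195,  0.42892969,  0.67696141]), 'moment': array([-4.42819186e-03, -3.80502820e-02,  9.43825227e-05]), 'gripper_width': 0.999239722623777}
{'fx': 422.19262799311565, 'fy': 422.19262799311565, 'cx': 259.45744902015093, 'cy': 185.92002121855307, 'eye': array([ 0.39105559, -0.10384615,  0.92422915]), 'attitude': array([[ 0.02645457,  0.99541744, -0.09189277],
       [-0.99947244,  0.02807048,  0.01633682],
       [ 0.01884143,  0.09141211,  0.99563489]])} [0.11432098 0.37584105 0.65816057] [[-0.82394594  0.37788652 -0.42227344]
 [-0.56631371 -0.57547163  0.59001795]
 [-0.02004655  0.72528214  0.68815983]]
```

View pics/a.png

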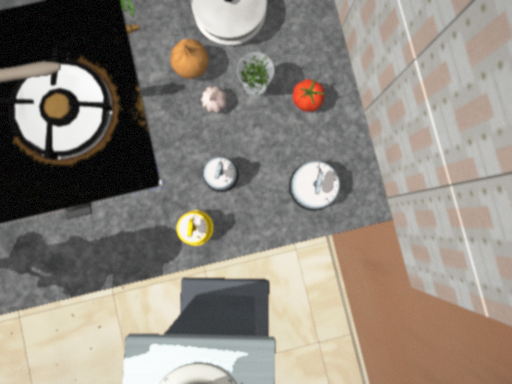

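View pics/b.png

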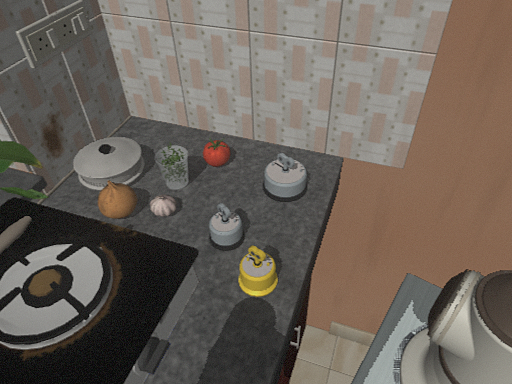

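Candidates, by pixel in the top view: the large steel timer at (316,185), the small steel timer at (220,174), and the yellow look-alike at (195,227). The description picks the large one. In the scene view they are at (286,178), (226,228) and (258,272). Next, a close crop and measurements.

```bash
python3 - <<'E'
from h import *
t=capture("top");w=capture("scene")
a=cv2.resize(t["color"][155:215,285:350],None,fx=6,fy=6,interpolation=cv2.INTER_CUBIC)
b=cv2.resize(w["color"][145:205,255:315],None,fx=6,fy=6,interpolation=cv2.INTER_CUBIC)
cv2.imwrite("pics/c.png",np.hstack([a,b]))
for n,(u,v,x0,x1,y0,y1) in {"large":(316,185,285,350,155,215),"small":(220,174,198,243,150,198),"yel":(195,227,170,220,203,252)}.items():
    g=cv2.cvtColor(t["color"],cv2.COLOR_BGR2HSV)[y0:y1,x0:x1]
    m=((g[...,2]>150)|((g[...,1]>130)&(g[...,2]>100))).astype(np.uint8)
    cs,_=cv2.findContours(m,0,2);c=max(cs,key=cv2.contourArea)
    (cu,cv_),rad=cv2.minEnclosingCircle(c);p=ray(t,cu+x0,cv_+y0,0.05)
    print(n,cu+x0,cv_+y0,rad,p,"diam mm",2000*rad*(t["eye"][2]-.05)/t["fx"])
    print(" in scene",proj(w,p), "reach",np.hypot(*p[:2]))
for u,v in [(390,225),(362,120),(335,0)]: print("wall foot",ray(t,u,v,0))
E
```

```text
large 315.0 184.3035717010498 23.69502067565918 [ 0.47839363 -0.23392066  0.05      ] diam mm 98.12998303729312
 in scene (np.float64(285.85484697712957), np.float64(170.28871471039093)) reach 0.5325216797693629
small 218.5 172.29310417175293 15.778459548950195 [ 0.49782101 -0.03217756  0.05      ] diam mm 65.34452909271515
 in scene (np.float64(225.51952971903918), np.float64(220.7022357995801)) reach 0.49885984958911905
yel 194.3973388671875 227.2984790802002 18.892927169799805 [0.38260116 0.01323687 0.05      ] diam mm 78.24270964244234
 in scene (np.float64(259.1842310749767), np.float64(261.24618601189974)) reach 0.3828300654564627
wall foot [ 0.39839966 -0.40749388  0.        ]
wall foot [ 0.63114282 -0.34484826  0.        ]
wall foot [ 0.91042106 -0.28132197  0.        ]
```

View pics/c.png

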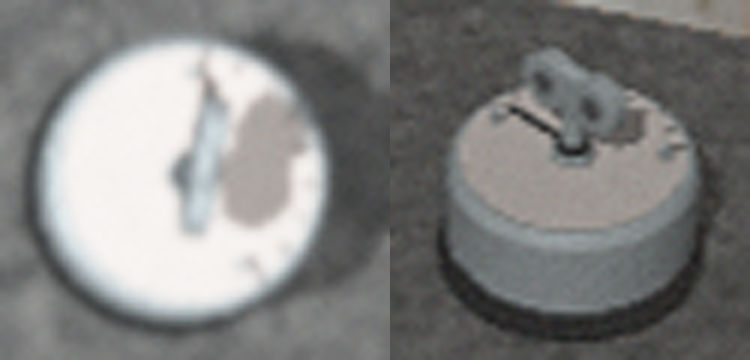

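The crop confirms the large steel timer: in the top view the key is at about (317,183), with the hand pointing up (about +x) and the second stud at the lower right, about (327,199). I'm moving over it now, with the first leg as a check.

Emit:
drive_tool --pt "0.25 0.31 0 0" --pt "0.5 0.62 0 0" --pt "0.74 0.92 0 0" --fingers 87

```text
time_s: 0.57
tcp_pos: [0.2748, 0.4426, 0.292]
ee_rot: [[0.928, -0.373, -0.0], [-0.373, -0.928, -0.001], [0.0, 0.001, -1.0]]
wrist_force: [-0.0, -1.2, 0.6]
gripper_width: 1.0
```

Emit:
drive_tool --pt "0.25 0.31 0 0" --pt "0.5 0.62 0 0" --pt "0.74 0.92 0 0"

```text
time_s: 0.95
tcp_pos: [0.3158, 0.3069, 0.2923]
ee_rot: [[0.928, -0.373, 0.0], [-0.373, -0.928, 0.0], [0.0, -0.0, -1.0]]
wrist_force: [0.7, 0.1, 0.3]
gripper_width: 0.999
```

Emit:
drive_tool --pt "0.25 0.31 0 0" --pt "0.5 0.62 0 0" --pt "0.74 0.92 0 0"

```text
time_s: 1.32
tcp_pos: [0.3569, 0.1714, 0.2924]
ee_rot: [[0.928, -0.373, 0.0], [-0.373, -0.928, 0.0], [0.0, -0.0, -1.0]]
wrist_force: [0.7, -0.1, 0.2]
gripper_width: 0.999
```

Emit:
drive_tool --pt "0.25 0.31 0 0" --pt "0.5 0.62 0 0" --pt "0.74 0.92 0 0"

```text
time_s: 1.7
tcp_pos: [0.398, 0.0359, 0.2925]
ee_rot: [[0.928, -0.373, 0.001], [-0.373, -0.928, 0.0], [0.0, -0.001, -1.0]]
wrist_force: [0.4, -0.7, -0.4]
gripper_width: 0.999
```

Emit:
drive_tool --pt "0.25 0.31 0 0" --pt "0.5 0.62 0 0" --pt "0.74 0.92 0 0"

```text
time_s: 2.08
tcp_pos: [0.4393, -0.0998, 0.2924]
ee_rot: [[0.928, -0.374, 0.0], [-0.374, -0.928, 0.0], [0.0, -0.0, -1.0]]
wrist_force: [0.0, 0.8, 0.0]
gripper_width: 0.999
```

Emit:
drive_tool --pt "0.25 0.31 0 0" --pt "0.5 0.62 0 0" --pt "0.74 0.92 0 0" --pt "0.74 0.92 0 0" --pt "0.74 0.92 0 0"

```text
time_s: 2.7
tcp_pos: [0.4798, -0.2336, 0.2918]
ee_rot: [[0.927, -0.374, -0.001], [-0.374, -0.927, 0.001], [-0.001, -0.0, -1.0]]
wrist_force: [-0.3, 0.4, -0.4]
gripper_width: 0.999
```

```bash
python3 - <<'E'
from h import *
s=telemetry.sense();c=wristcam(capture("wrist"),s)
print(s["time_s"],s["tcp_pos"],s["joints"],c["mount"],c["fx"],c["cx"],c["cy"])
print(proj(c,[.478,-.234,.05]))
cv2.imwrite("pics/d.png",c["color"])
import pickle;pickle.dump(c,open("d.pkl","wb"))
E
```

```text
2.7 [ 0.47979726 -0.23358398  0.29181101] [-8.54397642e+00  1.31936936e+01 -1.23612620e+01 -2.44076181e-02
 -6.45093906e+01  7.65874198e+01] [[ 1.54324181e-03  9.56187731e-01  2.92750134e-01  8.09115740e-02]
 [ 9.99998737e-01 -1.36427183e-03 -8.15507293e-04 -1.41636272e-04]
 [-3.80387306e-04  2.92751022e-01 -9.56188629e-01 -9.16076959e-02]
 [ 0.00000000e+00  0.00000000e+00  0.00000000e+00  1.00000000e+00]] 314.0342119869356 253.04500306546305 191.56224714884618
(np.float64(253.93673191740743), np.float64(174.09639037090452))
```

View pics/d.png

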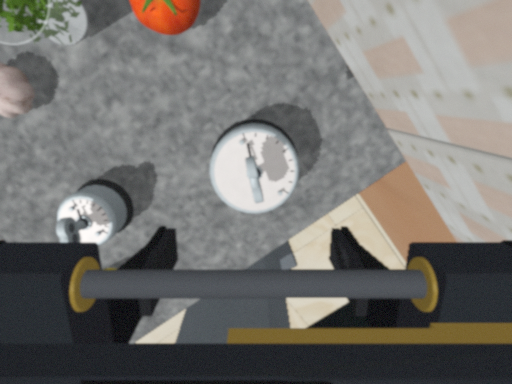

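The wrist view shows the large timer at (254,168), its key running from about (252,158) to (258,200), and the hand tip near (249,142). The small timer is at (90,215). Now to measure the centre and the angles.

```bash
python3 - <<'E'
from h import *
import pickle
c=pickle.load(open("d.pkl","rb"));im=c["color"]
hsv=cv2.cvtColor(im,cv2.COLOR_BGR2HSV);g=hsv[...,2]
m=np.zeros(g.shape,np.uint8);m[115:225,200:310]=(g[115:225,200:310]>140)
cs,_=cv2.findContours(m,0,2);k=max(cs,key=cv2.contourArea)
(u,v),ax,an=cv2.fitEllipse(cv2.convexHull(k));p=ray(c,u,v,.05);print(u,v,ax,p)
# rectify dial plane at z=.082 at 5px/mm? 4 px/mm, up = world x
def rect(z,f,cam=c):
    P=[(dx,dy) for dx in(-.06,.06) for dy in(-.06,.06)]
    src=np.float32([proj(cam,[p[0]+a,p[1]+b,z]) for a,b in P]);dst=np.float32([(200-b*200/.06,200-a*200/.06) for a,b in P])
    return cv2.warpPerspective(cam["color"],cv2.getPerspectiveTransform(src,dst),(400,400),flags=cv2.INTER_CUBIC)
cv2.imwrite("pics/e.png",np.hstack([rect(.052,0),rect(.09,0)]))
E
```

```text
248.9190673828125 172.20335388183594 (88.70594024658203, 100.00592041015625) [ 0.4820079  -0.22971485  0.05      ]
```

View pics/e.png

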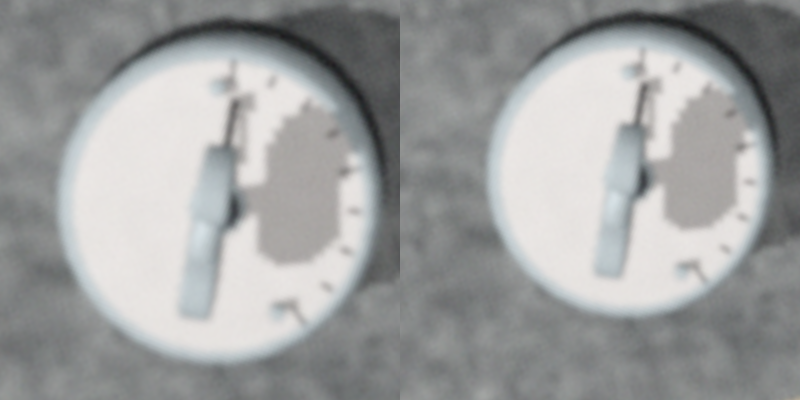

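The key centre is about (0.480, -0.2355), which agrees with the top view (0.478, -0.234). The key points about 8.5° clockwise of +x. I'll align with it and go down.

Emit:
drive_tool --pt "0.007 0.014 0.35 -0.06" --pt "0.007 0.014 0.7 -0.118" --pt "0.007 0.014 0.98 -0.118" --pt "0.007 0.014 0.98 -0.118" --fingers 40

```text
time_s: 3.25
tcp_pos: [0.4789, -0.2342, 0.1728]
ee_rot: [[0.989, -0.145, -0.006], [-0.145, -0.989, 0.001], [-0.006, -0.0, -1.0]]
wrist_force: [0.3, 0.1, 0.5]
gripper_width: 0.632
```

```bash
python3 - <<'E'
from h import *
s=telemetry.sense();c=wristcam(capture("wrist"),s)
print(s["time_s"],s["tcp_pos"],s["ee_rot"][:2,0])
cv2.imwrite("pics/f.png",c["color"])
E
```

```text
3.25 [ 0.47885606 -0.2342123   0.17283857] [ 0.98945172 -0.14474763]
```

View pics/f.png

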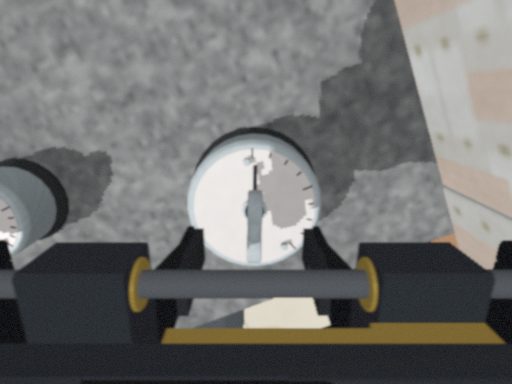

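The key stands vertical in the image, from (255,192) to (254,262), and is centred between the fingers. Going down and gripping.

Emit:
drive_tool --pt "0.01 0 0.16 0" --pt "0.01 0 0.315 0" --pt "0.01 0 0.315 0"

```text
time_s: 3.68
tcp_pos: [0.482, -0.2355, 0.1378]
ee_rot: [[0.989, -0.145, 0.001], [-0.145, -0.989, -0.0], [0.001, 0.0, -1.0]]
wrist_force: [1.1, 0.2, -0.4]
gripper_width: 0.462
```

Emit:
drive_tool --pt "0 0 0 0" --pt "0 0 0 0" --pt "0 0 0 0" --pt "0 0 0 0" --pt "0 0 0 0" --pt "0 0 0 0" --fingers 0

```text
time_s: 4.42
tcp_pos: [0.4818, -0.2354, 0.1372]
ee_rot: [[0.989, -0.146, 0.001], [-0.146, -0.989, 0.0], [0.0, -0.0, -1.0]]
wrist_force: [-0.4, 5.0, 3.6]
gripper_width: 0.101
```

The opening is 8.8 mm, so the key is held. First part turn, about 50°.

Emit:
drive_tool --pt "0 0 0 0.06" --pt "0 0 0 0.12" --pt "0 0 0 0.18" --pt "0 0 0 0.24" --pt "0 0 0 0.3" --pt "0 0 0 0.36" --pt "0 0 0 0.4" --pt "0 0 0 0.44" --pt "0 0 0 0.44"

```text
time_s: 5.55
tcp_pos: [0.481, -0.2366, 0.1372]
ee_rot: [[0.519, -0.855, -0.001], [-0.855, -0.519, -0.001], [0.0, 0.002, -1.0]]
wrist_force: [-2.8, -3.0, 5.0]
gripper_width: 0.101
```

Emit:
drive_tool --pt "0 0 0 0" --pt "0 0 0 0" --pt "0 0 0 0" --pt "0 0 0 0" --fingers 40

```text
time_s: 6.05
tcp_pos: [0.4817, -0.2356, 0.1367]
ee_rot: [[0.518, -0.855, -0.0], [-0.855, -0.518, 0.0], [-0.0, 0.0, -1.0]]
wrist_force: [-0.5, 0.9, 0.9]
gripper_width: 0.428
```

```bash
python3 - <<'E'
from h import *
s=telemetry.sense();c=wristcam(capture("wrist"),s)
print(s["time_s"],s["tcp_pos"],s["joints"],s["wrist_force"])
cv2.imwrite("pics/g.png",c["color"])
E
```

```text
6.05 [ 0.48165564 -0.23564048  0.13668484] [-8.73214544e+00  2.31558840e+01 -2.34570740e+01 -4.79010330e-03
 -4.33933013e+01  3.99271809e+01] [-0.54855988  0.86983205  0.92940416]
```

View pics/g.png

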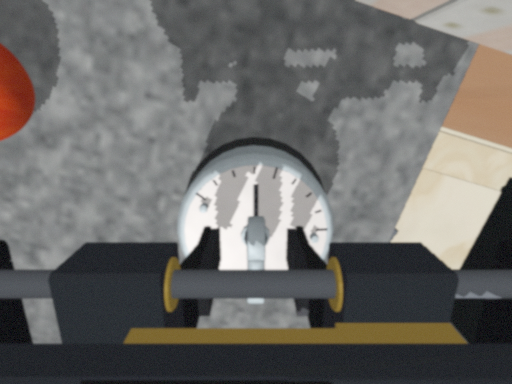

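The hand followed the turn: it points straight up in the tool view at (256,185–215), between the studs at (204,203) and (314,234). Fresh hold, second part turn.

Emit:
drive_tool --pt "0 0 0 0" --pt "0 0 0 0" --pt "0 0 0 0" --pt "0 0 0 0" --pt "0 0 0 0" --pt "0 0 0 0" --fingers 0

```text
time_s: 6.85
tcp_pos: [0.4808, -0.2362, 0.1368]
ee_rot: [[0.517, -0.856, -0.002], [-0.856, -0.517, -0.0], [-0.001, 0.002, -1.0]]
wrist_force: [-3.2, -3.4, 1.8]
gripper_width: 0.1
```

Emit:
drive_tool --pt "0 0 0 0.06" --pt "0 0 0 0.12" --pt "0 0 0 0.18" --pt "0 0 0 0.24" --pt "0 0 0 0.3" --pt "0 0 0 0.36" --pt "0 0 0 0.4" --pt "0 0 0 0.4"

```text
time_s: 7.85
tcp_pos: [0.4797, -0.2363, 0.1368]
ee_rot: [[-0.254, -0.967, -0.004], [-0.967, 0.254, -0.0], [0.001, 0.004, -1.0]]
wrist_force: [-5.9, -4.3, 3.5]
gripper_width: 0.1
```

Emit:
drive_tool --pt "0 0 0 0" --pt "0 0 0 0" --pt "0 0 0 0" --pt "0 0 0 0" --fingers 40

```text
time_s: 8.35
tcp_pos: [0.4819, -0.2355, 0.1369]
ee_rot: [[-0.253, -0.967, 0.001], [-0.967, 0.253, 0.0], [-0.0, -0.001, -1.0]]
wrist_force: [0.5, 0.1, -0.6]
gripper_width: 0.431
```

```bash
python3 - <<'E'
from h import *
s=telemetry.sense();c=wristcam(capture("wrist"),s)
print(s["time_s"],s["tcp_pos"],s["joints"],s["ee_rot"][:2,0])
cv2.imwrite("pics/i.png",c["color"])
E
```

```text
8.35 [ 0.48193323 -0.23554485  0.13685365] [-8.71903165e+00  2.31472239e+01 -2.34364066e+01 -1.16440214e-02
 -4.33841936e+01 -5.92056245e+00] [-0.25288084 -0.96749741]
```

View pics/i.png

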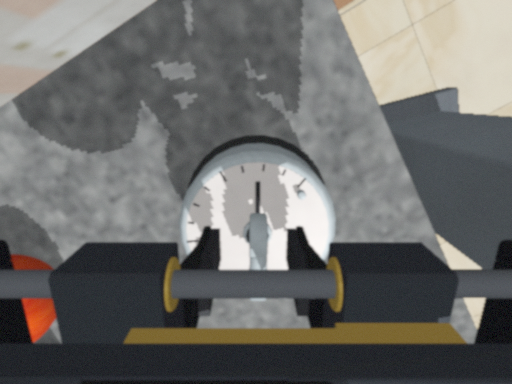

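The hand is at (257,183) in the tool view and the end stud at (299,190), so about 35–40° remain. Fresh hold, third turn to about 32°, then I feel for the stop.

Emit:
drive_tool --pt "0.008 0.007 0 0" --pt "0.008 0.007 0 0" --pt "0.008 0.007 0 0" --pt "0.008 0.007 0 0" --pt "0.008 0.007 0 0" --pt "0.008 0.007 0 0" --fingers 0

```text
time_s: 9.15
tcp_pos: [0.4796, -0.2363, 0.1367]
ee_rot: [[-0.254, -0.967, -0.002], [-0.967, 0.254, 0.001], [0.0, 0.002, -1.0]]
wrist_force: [-3.7, 0.8, 2.1]
gripper_width: 0.105
```

Emit:
drive_tool --pt "0 0 0 0.06" --pt "0 0 0 0.12" --pt "0 0 0 0.18" --pt "0 0 0 0.24" --pt "0 0 0 0.28" --pt "0 0 0 0.28"

```text
time_s: 9.9
tcp_pos: [0.479, -0.236, 0.1367]
ee_rot: [[-0.729, -0.685, -0.004], [-0.685, 0.729, 0.001], [0.002, 0.003, -1.0]]
wrist_force: [-4.8, 2.9, 4.0]
gripper_width: 0.101
```

```bash
python3 - <<'E'
from h import *
s=telemetry.sense()
print(s["time_s"],s["moment"],s["wrist_force"],s["gripper_width"],s["ee_rot"][:2,0],s["effort"][5])
E
```

```text
9.9 [1.01480968 1.27811256 0.00977468] [-4.82753298  2.87105596  4.00164427] 0.10093055541816964 [-0.72887672 -0.68464221] -0.04865711904130876
```

Emit:
drive_tool --pt "0 0 0 0.02" --pt "0 0 0 0.03" --pt "0 0 0 0.03"

```text
time_s: 10.28
tcp_pos: [0.479, -0.2359, 0.1367]
ee_rot: [[-0.768, -0.64, -0.004], [-0.64, 0.768, 0.001], [0.002, 0.003, -1.0]]
wrist_force: [-5.0, 2.7, 5.8]
gripper_width: 0.101
```

```bash
python3 - <<'E'
from h import *
s=telemetry.sense()
print(s["time_s"],s["moment"],s["wrist_force"],s["gripper_width"],s["ee_rot"][:2,0],s["effort"][5])
E
```

```text
10.275 [1.1274878  1.32510842 0.09633804] [-4.9599876   2.69104665  5.77740433] 0.1013345918571497 [-0.76810509 -0.64032012] -0.11971661355346441
```

Emit:
drive_tool --pt "0 0 0 0.01" --pt "0 0 0 0.02" --pt "0 0 0 0.02"

```text
time_s: 10.65
tcp_pos: [0.479, -0.2359, 0.1367]
ee_rot: [[-0.793, -0.609, -0.004], [-0.609, 0.793, 0.001], [0.002, 0.003, -1.0]]
wrist_force: [-5.3, 3.6, 4.4]
gripper_width: 0.098
```

```bash
python3 - <<'E'
from h import *
s=telemetry.sense()
print(s["time_s"],s["moment"],s["wrist_force"],s["gripper_width"],s["ee_rot"][:2,0],s["effort"][5])
E
```

```text
10.65 [1.23223476 1.32141634 0.09872126] [-5.32751279  3.5639      4.36541925] 0.09791278023498204 [-0.79308775 -0.60910283] -0.12181125115603209
```

Emit:
drive_tool --pt "0 0 0 0.01" --pt "0 0 0 0.02" --pt "0 0 0 0.02"

```text
time_s: 11.02
tcp_pos: [0.479, -0.2358, 0.1367]
ee_rot: [[-0.816, -0.578, -0.004], [-0.578, 0.816, 0.001], [0.003, 0.003, -1.0]]
wrist_force: [-4.8, 3.6, 4.8]
gripper_width: 0.1
```

```bash
python3 - <<'E'
from h import *
s=telemetry.sense()
print(s["time_s"],s["moment"],s["wrist_force"],s["gripper_width"],s["ee_rot"][:2,0],s["effort"][5])
E
```

```text
11.025 [1.22620931 1.30930995 0.3970972 ] [-4.76383399  3.55686531  4.76248507] 0.10011713325394789 [-0.81621792 -0.57773799] -0.3528040274977684
```

The moment jumped from 0.10 to 0.40 N m, so the key is at the hard stop. Release, lift clear and check.

Emit:
drive_tool --pt "0 0 0 0" --pt "0 0 0 0" --pt "0 0 0 0" --pt "0 0 0 0" --fingers 50

```text
time_s: 11.52
tcp_pos: [0.4808, -0.2366, 0.1369]
ee_rot: [[-0.817, -0.577, 0.001], [-0.577, 0.817, -0.0], [-0.0, -0.001, -1.0]]
wrist_force: [1.1, 1.2, 0.3]
gripper_width: 0.471
```

Emit:
drive_tool --pt "0 0 -0.2 0" --pt "0 0 -0.5 0" --pt "0 0 -0.8 0" --pt "0 0 -1 0" --pt "0 0 -1 0" --pt "0 0 -1 0"

```text
time_s: 12.28
tcp_pos: [0.48, -0.2363, 0.2558]
ee_rot: [[-0.817, -0.576, -0.001], [-0.576, 0.817, 0.001], [0.001, 0.001, -1.0]]
wrist_force: [-0.1, 0.2, -0.8]
gripper_width: 0.571
```

```bash
python3 - <<'E'
from h import *
s=telemetry.sense();c=wristcam(capture("wrist"),s)
print(s["time_s"],s["tcp_pos"],s["wrist_force"],s["moment"])
def crop(cam,z,p,h):
    P=[(dx,dy) for dx in(-h,h) for dy in(-h,h)]
    src=np.float32([proj(cam,[p[0]+a,p[1]+b,z]) for a,b in P]);dst=np.float32([(200-b*200/h,200-a*200/h) for a,b in P])
    return cv2.warpPerspective(cam["color"],cv2.getPerspectiveTransform(src,dst),(400,400),flags=cv2.INTER_CUBIC)
w=capture("scene")["color"][150:260,190:310]
cv2.imwrite("pics/j.png",np.hstack([crop(c,.056,[.480,-.2355],.06),cv2.resize(w,(400,400),interpolation=cv2.INTER_CUBIC)]))
E
```

```text
12.275 [ 0.48001336 -0.23627958  0.25583332] [-0.1467962   0.17744096 -0.81059334] [ 0.07320413 -0.09335095 -0.00236608]
```

View pics/j.png

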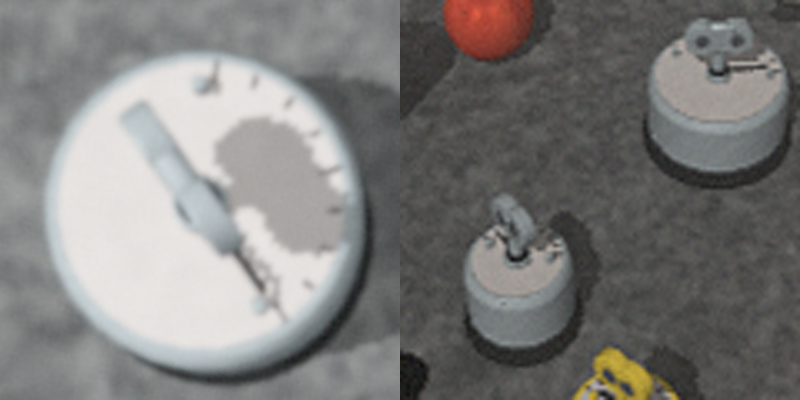

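The hand is against the end stud at (262,303) in the crop, the small timer is untouched and the gripper is clear. Handing in.

```bash
python3 -c "
from h import *
print(order.finish_job())"
```

```text
the job is handed in; nothing more can be done
None
```

The large timer is fully wound. I turned its key clockwise in three part turns of about 50°, 46° and 40°, letting go and taking a fresh hold between them. Then I released it, lifted clear and handed the job in at about 12.4 s of the 45 s allowed.

- **Fully wound:** during the last turn the moment about the key rose from 0.10 to 0.40 N m, as it should at a hard stop. The final picture shows the hand at the end stud.
- **Forces:** the wrist force readings at the ends of the moves stayed below about 10 N, and were near zero once the gripper was clear.
- **Other timers:** the small timer and the yellow one were not touched. I checked this by eye in the final scene view; I did not measure the small timer's key angle.
- **A small disagreement:** my first image reading put the two studs about 148° apart, against the 140° given. The part turns add up to about 136°, which fits the given 2.4 rad (137.5°) if the key began nearly run down. I trusted the feel of the stop over the picture.

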